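# Complete the three-cell stack and index the assembly dial

## Task

Lay the loose battery cell from the small wooden rack into the groove on top of the two cells in the dial's front nest (the nest above the index bolt), to complete a three-cell stack. Then push on the dial's upright posts to turn it one station anticlockwise, seen from above: on past the point where the spring bolt drops into the next notch, but not beyond that notch. Finally push the dial back clockwise, firmly but without forcing it, until it sits solid against the bolt with no play left, keeping both stacks whole and leaving the glue bottle and the roll of tape where they are.

Things in the scene. Friction and masses are not known exactly. Their poses are not given: they have to be found in the camera images.
- indexer: grey base of a three-station assembly dial, fixed to the bench. Origin on the bench top under the dial's axis. Its -x side is the front: there, 136 to 176 mm from the axis, stands the aluminium bolt housing, 50 mm high, with the bolt's black pull knob reaching 196 mm from the axis. The front is turned towards the robot within 0.35 rad.
- dial: round steel plate, 224 mm across, top 42.5 mm above the bench, turning on the base about a vertical axis; origin and axes are the base's when dial_angle is 0. On it are three black nests 120 degrees apart (80 mm radially, 76 mm across, centre 62 mm from the axis, walls up to 65.5 mm above the bench) and an upright post between each two. One nest is at the front, -x, at the start.
- pair_left: one of two cells lying loose side by side in the front nest, axes radial, 16 mm either side of the nest's middle and 63.5 mm above the bench, their tops at 79.5 mm. Origin in its middle, x along its axis.
- pair_right: the other of these two cells.
- dial_angle (a joint): angle of the dial, rad, anticlockwise from above. 0 (start): the first notch sits solid against the bolt; 2.0944: the next one does. By each nest two dark lugs stand 12 mm out from the rim with a notch between. Turning anticlockwise, the bolt climbs the first lug's ramp over the last 0.2 rad, drops into the notch behind its square face, and the dial cannot turn back past that face.
- bolt: sprung index bolt with a round nose, at the front, pointing at the rim; need not be touched. In a notch the dial has 0.04 to 0.05 rad of play between that face and the second lug's ramp and stays where left. At a post, turning takes about 3 N, rising to 10 to 16 N on a ramp, both to leave the first notch and to reach the next. Origin: the base's, shifted by its travel.
- bolt_lift (a joint): how far the bolt is pushed outward, m: 0 = fully in (in a notch, and also between stations where it touches nothing), up to 0.0105 = on top of a lug.
- post_a (a point): top of a turning post: upright, round, 16 mm thick, 64 mm tall, from the dial's top to 106.5 mm above the bench, 92 mm from the axis. Post a starts front left (120 degrees from the base's +x).
- post_b (a point): top of an equal post, which starts front right (240 degrees).
- post_c (a point): top of an equal post, which starts at the far side (0 degrees).
- nest_a_top (a point): where the middle of the third cell lies when it rests in the groove on the front nest's two cells: 62 mm from the axis, 91 mm above the bench. Turns with the dial; its x axis is radial, along those cells. Fingertips more than about 11 mm lower than this point would strike the two cells below.
- nest_b_top (a point): the same point of the nest that holds a finished stack of three cells, 107 mm high (right and far at the start, -60 degrees from the base's +x). The third nest is empty.
- cell: the loose cell: blue-wrapped cylinder, 32 mm across, 70 mm long, about 0.14 kg, lying in the rack. Origin in its middle, x along its axis. All cells are alike.
- stack_3: top cell of the finished stack; origin in its middle, x along its axis. To stay on its stack.
- cell_rack: wooden block fixed to the bench, 66 x 92 mm, with two shallow grooves along its x axis at y = +21 and -21 mm; ridges beside them up to 33 mm above the bench. Origin under its centre. The loose cell lies in the +y groove, its axis 43 mm above the bench; the other groove is empty.
- glue_bottle: bystander: white glue bottle with a red nozzle, 31 mm across, 107 mm tall, standing front left of the dial. Origin under its centre.
- black_tape: bystander: roll of black tape, 53 mm across, 19 mm high, lying beyond the dial on the right. Origin under its centre.

How it is judged:
On the way, in this order (a step that is already met when the one before it is completed fails the run):
1. the cell lies in the groove on the two cells of the front nest, let go, with the dial still at its first station (x of cell in the frame of nest_a_top between -0.008 and 0.008 m and y of cell in the frame of nest_a_top between -0.004 and 0.004 m and z of cell in the frame of nest_a_top between -0.004 and 0.004 m and contact force between the fingers and cell below 0.2 N and value of joint dial_angle below 0.1 rad), for 0.3 s.
2. the dial is turned one station anticlockwise and the bolt has dropped into the next notch (value of joint bolt_lift below 0.003 m and value of joint dial_angle between 2.0744 and 2.2144 rad), for 0.1 s.
3. the dial is pushed back firmly and sits solid against the bolt (value of joint bolt_lift below 0.003 m and contact force between bolt and dial above 1.5 N and value of joint dial_angle between 2.0824 and 2.1064 rad), for 0.1 s.
At the end, for the whole second after the job is handed in: the bolt is in the notch one station on (within 3 mm of fully home) and the dial sits back against it within 0.012 rad; the third cell rests on its two cells (within 8 mm along them, 4 mm across and in height) and the finished stack is still whole (within 9 mm); everything is let go and at rest (x of cell in the frame of nest_a_top between -0.008 and 0.008 m and y of cell in the frame of nest_a_top between -0.004 and 0.004 m and z of cell in the frame of nest_a_top between -0.004 and 0.004 m and contact force between the fingers and cell below 0.2 N and value of joint bolt_lift below 0.003 m and value of joint dial_angle between 2.0824 and 2.1064 rad and distance between stack_3 and nest_b_top below 0.009 m and linear speed of cell below 0.02 m/s and angular speed of dial below 0.05 rad/s); the robot touches nothing.
It fails at once if the dial is turned beyond the next notch (value of joint dial_angle above 2.3944 rad).
It fails at once if the dial is forced clockwise against the bolt (contact force between bolt and dial above 60 N and (value of joint dial_angle below 0.02 rad or value of joint dial_angle between 2.0824 and 2.1064 rad)).
It fails at once if the glue bottle or the tape is moved by more than 30 mm (distance of any of glue_bottle, black_tape from where it was at the start of the episode above 0.03 m).
It also fails if it takes over 62 s, if anything falls off the work surface, if the arm or the gripper's body presses on something with over 40 N, if the wrist force passes 120 N, or if a joint passes its speed limit or range.

## Robot

A 7-joint arm with a two-finger parallel gripper is mounted at the origin on a cart in front of the work surface, level with it; the furniture and walls round the work are solid. World frame = base frame: x ahead of the robot, y to its left, z up, the work surface at z = 0. Lengths are in m, angles in rad, forces in N, time in s.
With the tool pointing down it reaches from about 0.35 to 0.9 m from the base axis. Payload 8.1 kg.
Tool frame: the origin (TCP) lies where the fingers leave the gripper's body, on its centre line; the fingertips stand 66 mm ahead of it and the grasp point (between the pads) lies 47 mm ahead of it; z points along the fingers, y is the line along which they close (so a half turn about z gives the same grasp; the last joint's range is limited). The gripper opens to 92 mm and grips with 3 to 60 N. Pads are 19 mm wide; open, the fingers measure 130 mm over their backs; the gripper's body (75 mm by 190 mm) begins 47 mm behind the grasp point.
Start: joints at [1.064, 0.434, 0.025, 1.573, -0.012, 1.134, -0.075], TCP at [0.246, -0.575, 0.292] pointing down, gripper open.
Joint ranges: [-2.62, 2.62], [-0.44, 2.09], [-1.27, 1.32], [0.08, 2.57], [-1.32, 4.46], [0.12, 2], [-2.74, 2.74]. Speed limits (rad/s): [2.22, 2.22, 3.01, 3.01, 3.14, 3.14, 3.14].

## Interface

Orientations are given as a rotation vector (axis times angle).
In Python, from cell import arm gives the robot as it stands.
- The arm moves only by the tool send_rows, never from a script. Its argument "motion" is text: rows parted by semicolons, each of 7 numbers parted by spaces: the closure, from 0 (fully open) to 1 (shut), then the shift along the world's x, y, z in m, then the turn, a rotation vector about the world's x, y, z in degrees. A call has 1 to 5 rows; each row shifts and turns the commanded pose from where the row before left it; what a row does not reach is not made up. A row lasts 1/8 s, in which the tool goes at most 62.5 mm and 10.7 degrees, less where a joint would pass 70% of its speed; a pose out of reach is approached as far as the arm can. A call is refused whole if a number of a shift passes 0.0625 or a number of a turn 10.7, either way. A call with a gripper value outside its range is refused whole. The fingers move at their own pace and stop on an object; "force" is the grip in N (left out, the last holds). Time passes only in rows, so rows that do not move let the fingers close. It gives the time, the measured TCP pose, the force, the opening and the grip force at its end, in the units of the state.
- arm.observe(): the state, without advancing time (a new reading comes with each control period).
- arm.get_image(name): name is "scene" or "top" or "wrist"; returns (picture, depth): 400x640x3 uint8, blue, green, red; 400x640 float32, m along the optical axis (not along the pixel's ray), 0 where there is no reading.
- arm.camera_model(name): a dict with "fx", "fy", "cx", "cy" (pixels), "D" ([k1, k2, p1, p2, k3] as OpenCV has them; the pictures are not rectified), "view" (4x4, takes a point from world to camera coordinates). Camera axes: x right, y down, z forward; pixel columns grow to the right and rows downward; lengths in m; the calibration is good to about 2 mm. A picture is of the moment at which its call begins: read the wrist's pose just before it. camera_model takes no time and is no camera call; for the wrist camera it gives the pose at the moment of the call.
- arm.sign_off(): hands the job in; it is judged then, once.
The state is a dict: "clock": time; "joints": joint angles; "dq": joint speeds; "joint_efforts": joint torques, N m; "position": TCP position; "ee_rot": TCP orientation; "force": force on the tool from outside, world axes, zero at the start; "ft_torque": the same for the moment, N m; "width": opening from 0.0 (shut) to 1.0 (fully open); "gripper_force": force on a finger pad.
Only numpy, scipy, OpenCV 4.12 (cv2) and the standard library are available. Lean on these libraries where they do the work, as an engineer would, in place of code of your own. Each camera call takes 0.05 s, during which the arm holds its last target. There are 200 camera calls.

## Working session

There is one attempt and no reset: what is moved stays moved. The work goes in short steps, Python scripts to look and compute and a tool call to move; the robot and the scene stay as the last step left them, time stands still between calls to the robot, and variables do not carry over. Pictures are saved under pics/ and viewed, at most 10 in all, crops included, and the job is handed in when it is done.

Besides the shell and the picture viewer there is one more tool, called as name(argument=value, ...) on one line, values as JSON. send_rows: Moves the arm, as the interface text tells. Its arguments: {"type":"object","properties":{"motion":{"type":"string"},"force":{"type":"number"}},"required":["motion"]}

```bash
mkdir -p pics; cat > h.py <<'E'
import numpy as np, cv2
from cell import arm
def cam(n):
    m=arm.camera_model(n); K=np.array([[m['fx'],0,m['cx']],[0,m['fy'],m['cy']],[0,0,1.]]); return K,np.array(m['D'],float),np.array(m['view'])
def ray(n,px,c=None):
    K,D,V=c or cam(n); p=cv2.undistortPoints(np.array(px,float).reshape(-1,1,2),K,D).reshape(-1,2)
    d=np.c_[p,np.ones(len(p))]@V[:3,:3]; o=-V[:3,:3].T@V[:3,3]; return o,d
def onz(n,px,z,c=None):
    o,d=ray(n,px,c); return o+d*((z-o[2])/d[:,2])[:,None]
def cloud(n,depth,c=None):
    h,w=depth.shape; u,v=np.meshgrid(np.arange(w),np.arange(h))
    o,d=ray(n,np.c_[u.ravel(),v.ravel()],c); P=o+d*depth.ravel()[:,None]; return P.reshape(h,w,3)
E
python3 - <<'E'
from h import *
for n in ('top','scene'):
    im,d=arm.get_image(n); cv2.imwrite(f'pics/{n}0.png',im); np.savez(f'{n}0.npz',im=im,d=d)
    K,D,V=cam(n); print(n,K[0,0],D,-V[:3,:3].T@V[:3,3],V[:3,:3])
print(arm.observe())
E
```

```text
top 386.44167241929154 [-0.04766085  0.          0.          0.          0.        ] [0.42362767 0.02637503 1.13835384] [[ 0.02995671 -0.99930945  0.02198237]
 [-0.99451093 -0.03200421 -0.09961801]
 [ 0.10025274 -0.01887748 -0.9947829 ]]
scene 402.2872768386515 [-0.00572218  0.          0.          0.          0.        ] [0.11066488 0.53932938 0.87037284] [[-0.78108913 -0.62440558  0.00417805]
 [-0.48145069  0.59797445 -0.64080557]
 [ 0.39762421 -0.50253779 -0.76769184]]
{'clock': 0.1, 'joints': array([ 1.06441381,  0.43514234,  0.02497782,  1.57401349, -0.01162399,
        1.13398039, -0.07510714]), 'dq': array([-0.00075148, -0.00160234,  0.00057819, -0.00331689,  0.00049843,
        0.00022552, -0.00020301]), 'joint_efforts': array([ 2.83193862e-03, -6.69130754e+01,  9.87974927e-01, -3.15148401e+01,
       -6.04691589e-02,  3.74228752e-02,  1.10623660e-05]), 'position': array([ 0.24538132, -0.57441788,  0.29152738]), 'ee_rot': array([-3.07649549e+00, -6.29551125e-01,  6.04302383e-04]), 'force': array([-0.62588785,  0.55254896,  0.30839984]), 'ft_torque': array([-0.02454082,  0.00518706,  0.02086423]), 'gripper_force': 0.0, 'width': 1.0015182121051527}
```

View pics/top0.png

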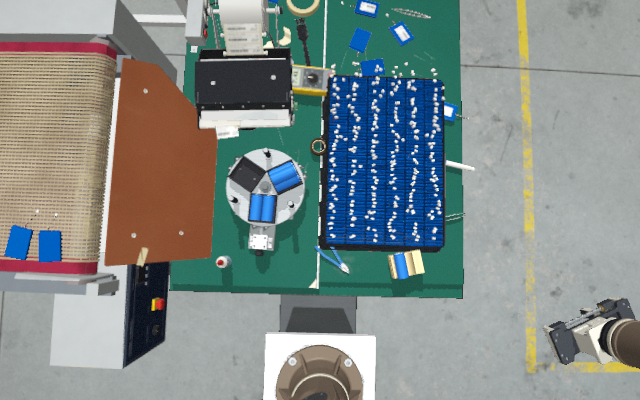

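View pics/scene0.png

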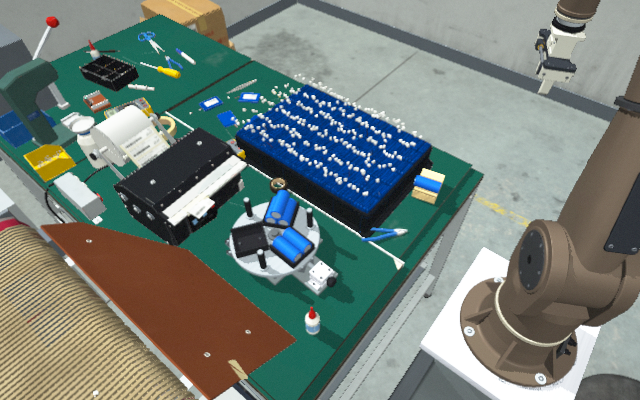

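The top view shows the dial centre at about (265,187), with the front nest at (263,208). The posts are near (235,206), (295,206) and (267,153), the bolt housing at (260,240), and the rack with the cell at (405,264). The bottle is at (222,262) and the tape at (318,147). The scene view agrees with this. The blue tray stands to the right of the dial.

```bash
python3 - <<'E'
from h import *
z=np.load('top0.npz'); im,d=z['im'],z['d']; P=cloud('top',d)
def sub(u0,u1,v0,v1): return P[v0:v1,u0:u1].reshape(-1,3),im[v0:v1,u0:u1].reshape(-1,3).astype(int)
q,c=sub(220,312,140,235)
m=(abs(q[:,2]-.0425)<.004); pts=q[m]; 
hull=cv2.convexHull(pts[:,:2].astype(np.float32))[:,0]
print('dial',cv2.minEnclosingCircle(pts[:,:2].astype(np.float32)), cv2.fitEllipse(hull), np.median(pts[:,2]))
D0=np.array(cv2.fitEllipse(hull)[0])
# posts
msk=((P[...,2]>.095)&(P[...,2]<.115)); msk[:140]=0;msk[235:]=0;msk[:,:220]=0;msk[:,312:]=0
n,l,s,ce=cv2.connectedComponentsWithStats(msk.astype(np.uint8))
for i in range(1,n):
    if s[i,4]>3:
        p=P[l==i]; print('hi',ce[i],s[i,4],p.mean(0),np.hypot(*(p.mean(0)[:2]-D0)),np.degrees(np.arctan2(*(p.mean(0)[:2]-D0)[::-1])))
# blue
hsv=cv2.cvtColor(im,cv2.COLOR_BGR2HSV); b=cv2.inRange(hsv,(95,120,90),(125,255,255))
for nm,(u0,u1,v0,v1) in dict(front=(240,285,190,228),stack=(262,308,155,196),cell=(385,430,245,285)).items():
    mm=np.zeros_like(b);mm[v0:v1,u0:u1]=b[v0:v1,u0:u1]; n,l,s,ce=cv2.connectedComponentsWithStats(mm); i=1+s[1:,4].argmax()
    ys,xs=np.where(l==i); r=cv2.minAreaRect(np.c_[xs,ys].astype(np.float32)); bx=cv2.boxPoints(r)
    p=P[l==i]; zt=np.percentile(p[:,2],95); w=onz('top',bx,zt-.012); print(nm,s[i],'ztop',zt,'c',w.mean(0),'box',w[:,:2].round(4).tolist())
# housing, rack, bottle
for nm,(u0,u1,v0,v1),(a,bb) in [('housing',(240,285,228,256),(.042,.06)),('rack',(383,430,245,285),(.015,.07)),('bottle',(210,235,250,275),(.03,.13)),('tape',(308,328,136,158),(.01,.03)),('tray',(318,450,70,255),(.03,.5)),('printer',(190,300,40,140),(.03,.5))]:
    q,_=sub(u0,u1,v0,v1); q=q[(q[:,2]>a)&(q[:,2]<bb)]; r=cv2.minAreaRect(q[:,:2].astype(np.float32)); print(nm,len(q),q.mean(0),r,np.percentile(q[:,2],[5,50,95,100]))
h=sub(240,285,228,256)[0]; h=h[(h[:,2]>.042)&(h[:,2]<.06)].mean(0)[:2]-D0; print('front dir',np.degrees(np.arctan2(-h[1],-h[0])),np.hypot(*h))
E
```

```text
dial ((0.5603446364402771, 0.1748216599225998), 0.12747806310653687) ((0.5654914379119873, 0.173661008477211), (0.2196148931980133, 0.24793341755867004), 99.39981079101562) 0.043619238229077206
hi [265.25806452 150.61290323] 31 [0.65833178 0.16703934 0.10730821] 0.09307618357887162 -4.079609355556749
hi [282.88513514 174.5       ] 296 [0.59472147 0.11675198 0.10509955] 0.06397680946050334 -62.813730394282224
hi [231.72413793 198.34482759] 29 [0.52525554 0.25058181 0.10817246] 0.08680862872329968 117.61326366776679
hi [289.63333333 203.36666667] 30 [0.51674029 0.09532271 0.10822605] 0.0922689753672093 -121.89464896934089
front [249 194  26  28 613] ztop 0.08283677875801679 c [0.5065199  0.1749774  0.07083678] box [[0.4731, 0.2096], [0.5438, 0.2066], [0.5399, 0.1401], [0.4692, 0.1435]]
stack [268 162  33  30 595] ztop 0.10983315853554591 c [0.59144491 0.11445419 0.09783316] box [[0.6036, 0.1607], [0.6363, 0.0969], [0.5791, 0.0683], [0.5468, 0.1319]]
cell [393 253  16  27 270] ztop 0.062235917072819245 c [ 0.35625559 -0.21852405  0.05023592] box [[0.3885, -0.1959], [0.3953, -0.225], [0.
[... 582 characters left out ...]
5107422) [0.03208015 0.05985815 0.09538583 0.10984773]
tape 137 [0.69760787 0.02675007 0.01874249] ((0.7007701992988586, 0.027332527562975883), (0.0576443076133728, 0.041593603789806366), 2.073319673538208) [0.01212027 0.01894217 0.02310642 0.02507082]
tray 20698 [ 0.6463326  -0.15989557  0.08858008] ((0.6595009565353394, -0.15616290271282196), (0.5452262163162231, 0.3619738519191742), 1.4452362060546875) [0.06446692 0.08683593 0.13342787 0.15045543]
printer 8874 [0.81394306 0.22866274 0.15417135] ((0.85483318567276, 0.24222970008850098), (0.3408452868461609, 0.3226265609264374), 6.147656440734863) [0.05747665 0.17031449 0.18313264 0.18729361]
front dir -2.4823114823929773 0.1562523748219366
```

send_rows(motion="0 0.018 0.059 0 0 0 -2; 0 0.018 0.059 0 0 0 -2; 0 0.018 0.059 0 0 0 -2; 0 0.018 0.059 0 0 0 -2; 0 0.018 0.059 -0.01 0 0 -2")

```text
clock: 0.72
position: [0.3361, -0.2779, 0.2826]
ee_rot: [3.12, 0.357, 0.002]
force: [1.3, -1.1, -0.4]
width: 1.002
gripper_force: 0.0
```

send_rows(motion="0 0.01 0.05 0 0 0 0; 0 0 0 0 0 0 0; 0 0 0 0 0 0 0")

```text
clock: 1.1
position: [0.3454, -0.2302, 0.2823]
ee_rot: [3.121, 0.359, -0.0]
force: [-0.1, -0.3, 0.3]
width: 0.998
gripper_force: 0.0
```

```bash
python3 - <<'E'
from h import *
z=np.load('top0.npz'); d=z['d']; P=cloud('top',d)
for u in (370,385,400,415,430): print(u,[tuple(P[v,u,[0,2]].round(3)) for v in range(232,256,2)])
o=arm.observe(); print(o['position'],o['ee_rot'],o['clock'])
c=cam('wrist'); im,d=arm.get_image('wrist'); cv2.imwrite('pics/w1.png',im); np.savez('w1.npz',im=im,d=d,K=c[0],D=c[1],V=c[2]); print(c[2])
E
```

```text
370 [(np.float64(0.447), np.float64(0.086)), (np.float64(0.442), np.float64(0.087)), (np.float64(0.437), np.float64(0.09)), (np.float64(0.432), np.float64(0.016)), (np.float64(0.426), np.float64(0.088)), (np.float64(0.42), np.float64(0.088)), (np.float64(0.415), np.float64(0.082)), (np.float64(0.409), np.float64(0.077)), (np.float64(0.403), np.float64(0.001)), (np.float64(0.397), np.float64(0.005)), (np.float64(0.391), np.float64(-0.003)), (np.float64(0.385), np.float64(-0.004))]
385 [(np.float64(0.449), np.float64(0.082)), (np.float64(0.443), np.float64(0.083)), (np.float64(0.438), np.float64(0.089)), (np.float64(0.433), np.float64(0.045)), (np.float64(0.427), np.float64(0.084)), (np.float64(0.421), np.float64(0.071)), (np.float64(0.416), np.float64(0.089)), (np.float64(0.411), np.float64(0.078)), (np.float64(0.405), np.float64(0.077)), (np.float64(0.398), np.float64(0.001)), (np.float64(0.392), np.float64(-0.003)), (np.float64(0.386), np.float64(-0.003))]
400 [(np.float64(0.451), np.float64(0.026)), (np.float64(0.444), np.float64(0.094)), (np.float64(0.439), np.float64(0.084)), (np
[... 983 characters left out ...]
 np.float64(0.087)), (np.float64(0.431), np.float64(0.035)), (np.float64(0.425), np.float64(0.089)), (np.float64(0.419), np.float64(0.09)), (np.float64(0.414), np.float64(0.086)), (np.float64(0.408), np.float64(0.079)), (np.float64(0.402), np.float64(0.003)), (np.float64(0.396), np.float64(0.008)), (np.float64(0.39), np.float64(-0.001))]
[ 0.34541295 -0.23024304  0.2822799 ] [ 3.12054291e+00  3.59329424e-01 -1.39070315e-04] 1.1
[[ 2.26730876e-01 -9.73957430e-01 -1.83112229e-04 -3.01935652e-01]
 [-9.34335236e-01 -2.17560163e-01  2.82285745e-01  2.39848986e-01]
 [-2.74974136e-01 -6.38318061e-02 -9.59330352e-01  4.62307703e-01]
 [ 0.00000000e+00  0.00000000e+00  0.00000000e+00  1.00000000e+00]]
```

View pics/w1.png

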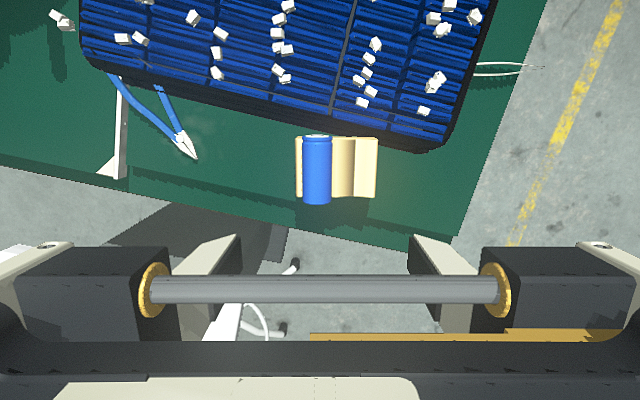

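The wrist view shows the cell at columns 302–332, rows 135–205, already nearly aligned with the tool. The tray edge is clear beyond it.

```bash
python3 - <<'E'
from h import *
z=np.load('w1.npz'); im=z['im'];c=(z['K'],z['D'],z['V'])
b=cv2.inRange(cv2.cvtColor(im,cv2.COLOR_BGR2HSV),(95,100,60),(125,255,255)); b[:128]=0;b[215:]=0;b[:,:290]=0;b[:,:][:,345:]=0
n,l,s,ce=cv2.connectedComponentsWithStats(b); i=1+s[1:,4].argmax(); ys,xs=np.where(l==i)
r=cv2.minAreaRect(np.c_[xs,ys].astype(np.float32)); print(s[i],r)
bx=cv2.boxPoints(r); w=onz('',bx,.048,c); print(w.round(4),w.mean(0))
P=cloud('',z['d'],c)[l==i]; print(np.percentile(P[:,2],[50,95]))
t=P[P[:,2]>np.percentile(P[:,2],60)]; print(t.mean(0), t[:,:2].min(0),t[:,:2].max(0)); e,v=np.linalg.eigh(np.cov(t[:,:2].T)); print(np.degrees(np.arctan(v[1,1]/v[0,1])))
E
```

```text
[ 302  135   30   70 1926] ((316.5, 169.5), (69.0, 29.0), 90.0)
[[ 0.3892 -0.1958  0.048 ]
 [ 0.396  -0.2249  0.048 ]
 [ 0.3238 -0.2421  0.048 ]
 [ 0.3166 -0.2112  0.048 ]] [ 0.35639326 -0.2184841   0.048     ]
[0.05777457 0.06033696]
[ 0.35878513 -0.21800711  0.06232887] [ 0.32317395 -0.23158282] [ 0.41968016 -0.20375368]
11.783291882005608
```

send_rows(motion="0.2 0.0115 0.0117 -0.04 0 0 0; 0.3 0 0 -0.05 0 0 0; 0.3 0 0 -0.05 0 0 0; 0.3 0 0 -0.03 0 0 0; 0.3 0 0 -0.01 0 0 0", force=15)

```text
clock: 1.78
position: [0.3559, -0.2189, 0.1006]
ee_rot: [-3.12, -0.356, 0.005]
force: [-0.2, 0.5, 0.2]
width: 0.698
gripper_force: 0.0
```

send_rows(motion="0.5 0 0 0 0 0 0; 0.7 0 0 0 0 0 0; 0.8 0 0 0 0 0 0; 0.8 0 0 0 0 0 0", force=15)

```text
clock: 2.28
position: [0.3576, -0.2185, 0.103]
ee_rot: [3.12, 0.359, 0.002]
force: [-0.4, 0.6, 6.9]
width: 0.347
gripper_force: 15.0
```

send_rows(motion="0.8 0 0 0.03 0 0 0; 0.8 0 0 0.06 0 0 0; 0.8 0.01 0.02 0.05 0 0 0; 0.8 0.02 0.055 0.01 0 0 -2; 0.8 0.02 0.055 0 0 0 -2")

```text
clock: 2.9
position: [0.4079, -0.0869, 0.2539]
ee_rot: [3.131, 0.245, 0.005]
force: [1.1, 0.0, -1.6]
width: 0.343
gripper_force: 15.0
```

send_rows(motion="0.8 0.02 0.055 0 0 0 -2; 0.8 0.02 0.055 0 0 0 -2; 0.8 0.02 0.055 0 0 0 -2; 0.8 0.02 0.055 0 0 0 -2; 0.8 0.019 0.043 0.02 0 0 -2")

```text
clock: 3.52
position: [0.5052, 0.177, 0.2713]
ee_rot: [3.141, -0.023, -0.005]
force: [1.2, -0.6, -1.6]
width: 0.342
gripper_force: 15.0
```

send_rows(motion="0.8 0.01 0 0 0 0 -2; 0.8 0 0 0 0 0 0; 0.8 0 0 0 0 0 0")

```text
clock: 3.9
position: [0.5154, 0.1734, 0.2717]
ee_rot: [3.139, -0.08, -0.002]
force: [0.5, -0.1, -1.2]
width: 0.343
gripper_force: 15.0
```

```bash
python3 - <<'E'
from h import *
o=arm.observe(); print(o['position'],o['ee_rot'],o['clock'],o['force'])
c=cam('wrist'); im,d=arm.get_image('wrist'); cv2.imwrite('pics/w2.png',im); np.savez('w2.npz',im=im,d=d,K=c[0],D=c[1],V=c[2])
E
```

```text
[0.5153745  0.17339244 0.27169113] [ 3.13924952e+00 -8.01824848e-02 -2.07153099e-03] 3.9 [ 0.49904915 -0.08120548 -1.1621516 ]
```

View pics/w2.png

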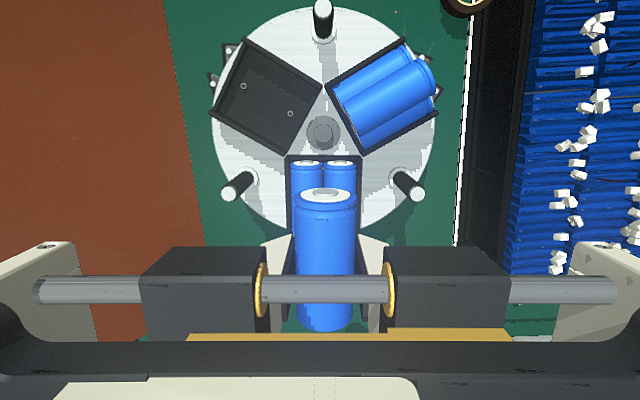

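The view shows the groove between the two front cells at column 323, rows 160–185. The nest walls are at columns 286 and 362, the hub at (323,132), and the held cell at (326,190–330). The posts are at about (228,188), (410,188) and (322,15).

```bash
python3 - <<'E'
from h import *
z=np.load('w2.npz'); im=z['im'];c=(z['K'],z['D'],z['V']); P=cloud('',z['d'],c)
msk=((P[...,2]>.099)&(P[...,2]<.113)).astype(np.uint8); msk[205:]=0; msk[:,:205]=0; msk[:,445:]=0
n,l,s,ce=cv2.connectedComponentsWithStats(msk)
for i in range(1,n):
    if s[i,4]>20:
        p=P[l==i]; print('hi',ce[i].round(1),s[i],p.mean(0).round(4), onz('',[ce[i]],.1065,c).round(4))
# dial rim: edge at z .0425
m=(abs(P[...,2]-.0425)<.006)&(im.min(2)>110); m[230:]=0; m[:,:200]=0; m[:,450:]=0
ys,xs=np.where(m); w=onz('',np.c_[xs,ys],.0425,c)[:,:2].astype(np.float32)
h=cv2.convexHull(w)[:,0]; A=np.c_[2*h,np.ones(len(h))]
for _ in range(5):
    s_,*_=np.linalg.lstsq(A,(h**2).sum(1),rcond=None); R=np.sqrt(s_[2]+s_[:2]@s_[:2]); e=np.hypot(*(h-s_[:2]).T)-R; k=abs(e)<.003
    if k.sum()<10: break
    h,A=h[k],A[k]
print('rim',s_[:2],R,len(h))
print('hub', P[126:138,317:330].reshape(-1,3).mean(0))
g=cv2.cvtColor(im,cv2.COLOR_BGR2GRAY)
b=cv2.inRange(cv2.cvtColor(im,cv2.COLOR_BGR2HSV),(95,120,60),(125,255,255))
for v in (172,176,180): 
    r=np.where(b[v,280:370])[0]+280; print(v,r.min(),r.max(),g[v,315:332], onz('',[[r.min(),v],[r.max(),v],[(r.min()+r.max())/2,v]],.066,c).round(4).tolist())
# held cell sides
for v in (225,240,300,315):
    r=np.where(b[v,285:370])[0]+285; print('held',v,r.min(),r.max())
E
```

```text
hi [323.   11.2] [313   0  21  26 437] [0.6585 0.1675 0.1086] [[0.6591 0.1675 0.1065]]
hi [390.8  96.8] [ 344   59   92   76 3264] [0.5973 0.1174 0.1054] [[0.5975 0.1175 0.1065]]
hi [230.9 191. ] [221 182  21  19 295] [0.5287 0.2524 0.1086] [[0.5282 0.2531 0.1065]]
hi [414.8 191.3] [405 182  20  19 297] [0.5203 0.0969 0.1085] [[0.5197 0.0963 0.1065]]
rim [0.56891578 0.17230721] 0.11148553342132836 93
hub [0.57024136 0.17231172 0.05632217]
172 290 356 [129 127 128 118 110 103  95  85  90 106 113 117 124 131 136 139 144] [[0.5342, 0.2063, 0.066], [0.5309, 0.1423, 0.066], [0.5325, 0.1743, 0.066]]
176 290 355 [123 122 121 111 107 101  96  84  70 105 107 116 123 124 127 130 135] [[0.5302, 0.2066, 0.066], [0.527, 0.1433, 0.066], [0.5286, 0.175, 0.066]]
180 290 355 [127 125 116 107 110 103  93  82  70 106 111 117 121 126 131 134 137] [[0.5263, 0.2069, 0.066], [0.523, 0.1434, 0.066], [0.5246, 0.1752, 0.066]]
held 225 291 355
held 240 291 355Traceback (most recent call last):
  File "<stdin>", line 24, in <module>
    return umr_minimum(a, axis, None, out, keepdims, initial, where)
ValueError: zero-size array to reduction operation minimum which has no identity
```

send_rows(motion="0.8 -0.0083 0.0022 -0.03 0 0 0; 0.8 0 0 -0.05 0 0 0; 0.8 0 0 -0.025 0 0 0; 0.8 0 0 -0.009 0 0 0; 0.8 0 0 0 0 0 0")

```text
clock: 4.58
position: [0.5077, 0.1767, 0.1584]
ee_rot: [3.14, -0.079, -0.0]
force: [0.3, 0.6, -1.8]
width: 0.341
gripper_force: 15.0
```

send_rows(motion="0.8 0 0 -0.002 0 0 0; 0.8 0 0 -0.002 0 0 0; 0.8 0 0 0 0 0 0")

```text
clock: 4.95
position: [0.5079, 0.1771, 0.1546]
ee_rot: [-3.14, 0.079, -0.001]
force: [-0.1, 0.1, -1.7]
width: 0.348
gripper_force: 15.0
```

send_rows(motion="0.8 0 -0.001 -0.001 0 0 0; 0.8 0 0 -0.001 0 0 0; 0.8 0 0 0 0 0 0")

```text
clock: 5.32
position: [0.5077, 0.1761, 0.1522]
ee_rot: [3.14, -0.079, -0.0]
force: [0.0, 0.9, -1.9]
width: 0.345
gripper_force: 15.0
```

send_rows(motion="0.8 0 0 -0.001 0 0 0; 0.8 0 0 -0.0005 0 0 0; 0.8 0 0 0 0 0 0")

```text
clock: 5.7
position: [0.508, 0.1759, 0.1515]
ee_rot: [3.14, -0.079, 0.001]
force: [-3.0, -3.1, 8.6]
width: 0.342
gripper_force: 15.0
```

send_rows(motion="0.6 0 0 0 0 0 0; 0.55 0 0 0 0 0 0; 0.45 0 0 0 0 0 0; 0.45 0 0 0 0 0 0")

```text
clock: 6.2
position: [0.5077, 0.1762, 0.1507]
ee_rot: [3.141, -0.079, -0.0]
force: [-0.4, 0.3, 0.4]
width: 0.545
gripper_force: 0.0
```

send_rows(motion="0.45 0 0 0.02 0 0 0; 0.45 0 0 0.05 0 0 0; 0.45 0 0 0.06 0 0 0; 0.45 -0.02 0 0.02 0 0 0;0.45 -0.02 0 0 0 0 0")

```text
clock: 6.82
position: [0.4681, 0.1767, 0.3028]
ee_rot: [-3.139, 0.079, -0.006]
force: [0.4, -1.0, -0.7]
width: 0.552
gripper_force: 0.0
```

```bash
python3 - <<'E'
from h import *
o=arm.observe(); print(o['position'],o['ee_rot'],o['clock'],o['force'])
c=cam('wrist'); im,d=arm.get_image('wrist'); cv2.imwrite('pics/w3.png',im); np.savez('w3.npz',im=im,d=d,K=c[0],D=c[1],V=c[2])
P=cloud('',d,c); b=cv2.inRange(cv2.cvtColor(im,cv2.COLOR_BGR2HSV),(95,100,60),(125,255,255))
n=np.array([.5071,.1756]); a=np.radians(-3.05); R=np.array([[np.cos(a),np.sin(a)],[-np.sin(a),np.cos(a)]])
q=(P[...,:2]-n)@R.T
m=(b>0)&(abs(q[...,0])<.06)&(abs(q[...,1])<.04)&(P[...,2]>.097)&(P[...,2]<.12)
print(m.sum(),P[m].max(0)[2],q[m].min(0),q[m].max(0),q[m].mean(0))
E
```

```text
[0.46807557 0.17667181 0.30277665] [-3.13902346  0.07895553 -0.00568551] 6.825 [ 0.38031208 -0.99503156 -0.69688123]
2292 0.1095983693601204 [-0.03420901 -0.01489857] [0.03506401 0.01566178] [0.00075003 0.0002113 ]
```

View pics/w3.png

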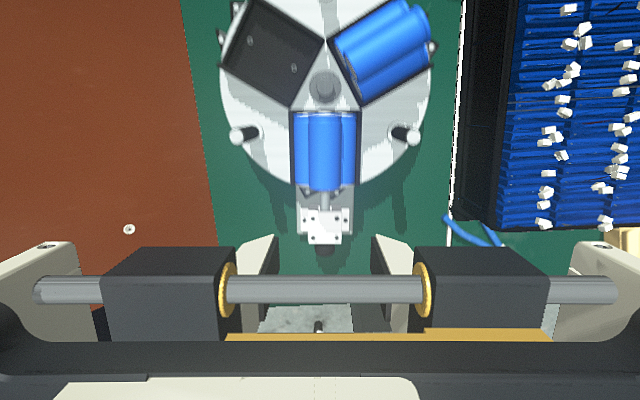

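The cell sits in the groove, less than 1 mm off target. Next I will straddle post a with the fingers.

send_rows(motion="0.45 0.012 0.015 0 0 0 -10; 0.45 0.012 0.015 0 0 0 -10; 0.45 0.012 0.015 0 0 0 -10; 0.45 0.012 0.015 0 0 0 -10; 0.45 0.012 0.0165 0 0 0 -10")

```text
clock: 7.5
position: [0.5157, 0.2341, 0.2913]
ee_rot: [2.905, -1.154, -0.031]
force: [-1.1, 0.3, -2.6]
width: 0.55
gripper_force: 0.0
```

send_rows(motion="0.45 0 0 0 0 0 -10; 0.45 0 0 -0.04 0 0 0; 0.45 0 0 -0.04 0 0 0; 0.45 0 0 0 0 0 0")

```text
clock: 8.0
position: [0.5133, 0.233, 0.2055]
ee_rot: [2.832, -1.297, -0.047]
force: [0.1, 0.1, -0.0]
width: 0.55
gripper_force: 0.0
```

```bash
python3 - <<'E'
from h import *
o=arm.observe(); print(o['position'],o['ee_rot'],o['joints'].round(2),o['clock'],o['force'])
C=np.array([.569,.1723])
for th in np.arange(116.9,247,5): print(round(th,1),(C+.092*np.array([np.cos(np.radians(th)),np.sin(np.radians(th))])).round(4),end=' ')
E
```

```text
[0.51325557 0.23295603 0.20549593] [ 2.83154706 -1.29722897 -0.0471421 ] [-0.86  0.47  0.49  1.83 -0.27  0.95 -2.68] 8.0 [ 0.13926477  0.10929132 -0.04269991]
116.9 [0.5274 0.2543] 121.9 [0.5204 0.2504] 126.9 [0.5138 0.2459] 131.9 [0.5076 0.2408] 136.9 [0.5018 0.2352] 141.9 [0.4966 0.2291] 146.9 [0.4919 0.2225] 151.9 [0.4878 0.2156] 156.9 [0.4844 0.2084] 161.9 [0.4816 0.2009] 166.9 [0.4794 0.1932] 171.9 [0.4779 0.1853] 176.9 [0.4771 0.1773] 181.9 [0.4771 0.1692] 186.9 [0.4777 0.1612] 191.9 [0.479  0.1533] 196.9 [0.481  0.1456] 201.9 [0.4836 0.138 ] 206.9 [0.487  0.1307] 211.9 [0.4909 0.1237] 216.9 [0.4954 0.1171] 221.9 [0.5005 0.1109] 226.9 [0.5061 0.1051] 231.9 [0.5122 0.0999] 236.9 [0.5188 0.0952] 241.9 [0.5257 0.0911] 246.9 [0.5329 0.0877]
```

send_rows(motion="0.45 0 0 0 0 0 10.5; 0.45 0 0 0 0 0 10.5; 0.45 0 0 0 0 0 10.5; 0.45 0 0 0 0 0 10.5; 0.45 0 0 0 0 0 10.5")

```text
clock: 8.62
position: [0.5162, 0.2331, 0.21]
ee_rot: [3.109, 0.096, -0.02]
force: [-0.3, 0.8, -0.5]
width: 0.551
gripper_force: 0.0
```

send_rows(motion="0.45 0 0 0 0 0 10.5; 0.45 0 0 0 0 0 10.5; 0.45 0 0 0 0 0 10.5; 0.45 0 0 0 0 0 10.5; 0.45 0 0 0 0 0 10.5")

```text
clock: 9.25
position: [0.5162, 0.233, 0.2101]
ee_rot: [2.742, 1.458, 0.005]
force: [-0.6, -0.0, -0.0]
width: 0.549
gripper_force: 0.0
```

send_rows(motion="0.45 0 0 0 0 0 10.5; 0.45 0 0 0 0 0 10.5; 0.45 0 0 0 0 0 10.5; 0.45 0 0 0 0 0 10.5; 0.45 0 0 0 0 0 10.5")

```text
clock: 9.88
position: [0.5163, 0.2328, 0.2101]
ee_rot: [1.816, 2.522, 0.027]
force: [-0.8, 0.4, -1.2]
width: 0.545
gripper_force: 0.0
```

send_rows(motion="0.45 0 0 0 0 0 0; 0.45 0 0 0 0 0 0")

```text
clock: 10.12
position: [0.5157, 0.233, 0.209]
ee_rot: [1.829, 2.515, 0.026]
force: [-0.4, -0.5, 0.4]
width: 0.545
gripper_force: 0.0
```

```bash
cat >> h.py <<'E'
from scipy.spatial.transform import Rotation as Ro
C=np.array([.569,.1723])
def st():
    o=arm.observe(); M=Ro.from_rotvec(o['ee_rot']).as_matrix(); p=o['position']; a=p[:2]+M[:2,2]*.06
    v=a-C; print('t',o['clock'],'pos',p.round(4),'toolx',np.degrees(np.arctan2(M[1,0],M[0,0])).round(1),'z',M[:,2].round(3),'tip r',np.hypot(*v).round(4),'ang',(np.degrees(np.arctan2(v[1],v[0]))%360).round(2),'q',o['joints'].round(2),'F',o['force'].round(1),'w',round(o['width'],3))
    return o,M
E
python3 -c "
from h import *
o,M=st(); a=np.radians(116.9); x=np.array([np.cos(a),np.sin(a),0]); z=np.array([0,0,-1.]); T=np.c_[x,np.cross(z,x),z]
print('fix turn deg',np.degrees(Ro.from_matrix(T@M.T).as_rotvec()),'dxy',[.5278,.2537]-o['position'][:2])"
```

```text
t 10.125 pos [0.5157 0.233  0.209 ] toolx 107.9 z [ 0.036 -0.005 -0.999] tip r 0.0792 ang 130.28 q [-0.39  0.42 -0.19  1.83  0.13  0.87 -0.33] F [-0.4 -0.5  0.4] w 0.545
fix turn deg [0.14000316 2.05819221 8.95491071] dxy [0.01213665 0.02066506]
```

send_rows(motion="0.45 0.0122 0.0207 0 0.1 2.1 9; 0.45 0 0 0 0 0 0; 0.45 0 0 0 0 0 0")

```text
clock: 10.5
position: [0.527, 0.2535, 0.2079]
ee_rot: [-1.641, -2.678, 0.004]
force: [0.1, 0.5, -0.1]
width: 0.555
gripper_force: 0.0
```

```bash
python3 -c "
from h import *
st()"
```

```text
t 10.5 pos [0.527  0.2535 0.2079] toolx 117.0 z [-0.002 -0.002 -1.   ] tip r 0.0914 ang 117.4 q [-0.37  0.47 -0.23  1.76  0.13  0.93 -0.19] F [ 0.1  0.5 -0.1] w 0.555
```

send_rows(motion="0.45 0 0 -0.03 0 0 0; 0.45 0 0 -0.02 0 0 0; 0.45 0 0 -0.007 0 0 0; 0.6 0 0 0 0 0 0; 0.7 0 0 0 0 0 0", force=20)

```text
clock: 11.12
position: [0.5276, 0.2541, 0.1519]
ee_rot: [-1.637, -2.681, 0.001]
force: [0.0, 0.5, 0.1]
width: 0.379
gripper_force: 0.0
```

send_rows(motion="0.76 0 0 0 0 0 0; 0.76 0 0 0 0 0 0")

```text
clock: 11.38
position: [0.5274, 0.254, 0.1515]
ee_rot: [-1.636, -2.681, 0.002]
force: [0.2, 0.0, 1.1]
width: 0.247
gripper_force: 0.0
```

```bash
python3 - <<'E'
from h import *
o,M=st()
C=np.array([.569,.1723]); p=o['position'][:2]; th=117.4
for k in range(6):
  t=''
  for d in range(5):
    th+=5; n=C+.092*np.array([np.cos(np.radians(th)),np.sin(np.radians(th))]); t+='0.76 %.4f %.4f 0 0 0 5; '%tuple(n-p); p=n
  print(round(th,1),t)
E
```

```text
t 11.375 pos [0.5274 0.254  0.1515] toolx 117.2 z [-0.001 -0.001 -1.   ] tip r 0.0917 ang 117.03 q [-0.38  0.53 -0.22  1.81  0.15  0.82 -0.21] F [0.2 0.  1.1] w 0.247
142.4 0.76 -0.0077 -0.0040 0 0 0 5; 0.76 -0.0066 -0.0046 0 0 0 5; 0.76 -0.0062 -0.0051 0 0 0 5; 0.76 -0.0057 -0.0057 0 0 0 5; 0.76 -0.0052 -0.0061 0 0 0 5; 
167.4 0.76 -0.0046 -0.0066 0 0 0 5; 0.76 -0.0040 -0.0069 0 0 0 5; 0.76 -0.0034 -0.0073 0 0 0 5; 0.76 -0.0028 -0.0075 0 0 0 5; 0.76 -0.0021 -0.0077 0 0 0 5; 
192.4 0.76 -0.0014 -0.0079 0 0 0 5; 0.76 -0.0007 -0.0080 0 0 0 5; 0.76 -0.0000 -0.0080 0 0 0 5; 0.76 0.0007 -0.0080 0 0 0 5; 0.76 0.0014 -0.0079 0 0 0 5; 
217.4 0.76 0.0021 -0.0078 0 0 0 5; 0.76 0.0027 -0.0075 0 0 0 5; 0.76 0.0034 -0.0073 0 0 0 5; 0.76 0.0040 -0.0070 0 0 0 5; 0.76 0.0046 -0.0066 0 0 0 5; 
242.4 0.76 0.0051 -0.0062 0 0 0 5; 0.76 0.0057 -0.0057 0 0 0 5; 0.76 0.0061 -0.0052 0 0 0 5; 0.76 0.0066 -0.0046 0 0 0 5; 0.76 0.0069 -0.0040 0 0 0 5; 
267.4 0.76 0.0073 -0.0034 0 0 0 5; 0.76 0.0075 -0.0028 0 0 0 5; 0.76 0.0077 -0.0021 0 0 0 5; 0.76 0.0079 -0.0014 0 0 0 5; 0.76 0.0080 -0.0007 0 0 0 5;
```

send_rows(motion="0.76 -0.0038 -0.002 0 0 0 2.5; 0.76 -0.0037 -0.002 0 0 0 2.5; 0.76 -0.0034 -0.0023 0 0 0 2.5; 0.76 -0.0033 -0.0023 0 0 0 2.5; 0.76 -0.0031 -0.0025 0 0 0 2.5")

```text
clock: 12.0
position: [0.5137, 0.2452, 0.1519]
ee_rot: [1.328, 2.843, 0.011]
force: [8.1, 5.2, -4.8]
width: 0.241
gripper_force: 3.5
```

send_rows(motion="0.76 -0.0031 -0.0026 0 0 0 2.5; 0.76 -0.0029 -0.0028 0 0 0 2.5; 0.76 -0.0028 -0.0029 0 0 0 2.5; 0.76 -0.0027 -0.003 0 0 0 2.5; 0.76 -0.0025 -0.0031 0 0 0 2.5")

```text
clock: 12.62
position: [0.4961, 0.2288, 0.1514]
ee_rot: [1.012, 2.974, -0.001]
force: [3.6, 2.9, -0.6]
width: 0.238
gripper_force: 1.5
```

```bash
python3 -c "
from h import *
st()"
```

```text
t 12.625 pos [0.4961 0.2288 0.1514] toolx 142.4 z [-0.    -0.001 -1.   ] tip r 0.0923 ang 142.25 q [-0.28  0.5  -0.34  1.9   0.23  0.78  0.17] F [ 3.6  2.9 -0.6] w 0.238
```

send_rows(motion="0.76 -0.0046 -0.0066 0 0 0 5; 0.76 -0.0040 -0.0069 0 0 0 5; 0.76 -0.0034 -0.0073 0 0 0 5; 0.76 -0.0028 -0.0075 0 0 0 5; 0.76 -0.0021 -0.0077 0 0 0 5")

```text
clock: 13.25
position: [0.4789, 0.1931, 0.1514]
ee_rot: [0.341, 3.122, -0.001]
force: [0.7, 3.4, -0.3]
width: 0.242
gripper_force: 1.7
```

send_rows(motion="0.76 -0.0014 -0.0079 0 0 0 5; 0.76 -0.0007 -0.0080 0 0 0 5; 0.76 -0.0000 -0.0080 0 0 0 5; 0.76 0.0007 -0.0080 0 0 0 5; 0.76 0.0014 -0.0079 0 0 0 5")

```text
clock: 13.88
position: [0.4784, 0.1533, 0.1513]
ee_rot: [-0.344, 3.122, -0.002]
force: [-2.1, 3.7, 1.8]
width: 0.242
gripper_force: 1.8
```

send_rows(motion="0.76 0.0021 -0.0078 0 0 0 5; 0.76 0.0027 -0.0075 0 0 0 5; 0.76 0.0034 -0.0073 0 0 0 5; 0.76 0.0040 -0.0070 0 0 0 5; 0.76 0.0023 -0.0033 0 0 0 2.5")

```text
clock: 14.5
position: [0.4928, 0.1197, 0.1511]
ee_rot: [0.944, -2.996, 0.003]
force: [-2.7, 2.4, 2.1]
width: 0.244
gripper_force: 1.6
```

```bash
python3 - <<'E'
from h import *
o,M=st(); p=o['position'][:2]; th=214.9; 
for k in range(4):
  t=''
  for d in range(5):
    th+=2; n=C+.092*np.array([np.cos(np.radians(th)),np.sin(np.radians(th))]); t+='0.76 %.4f %.4f 0 0 0 2; '%tuple(n-p); p=n
  print(round(th,1),t)
E
```

```text
t 14.5 pos [0.4928 0.1197 0.1511] toolx -145.0 z [ 0.    -0.002 -1.   ] tip r 0.0927 ang 214.69 q [ 0.16  0.51 -0.67  1.98  0.44  0.8   1.41] F [-2.7  2.4  2.1] w 0.244
224.9 0.76 0.0026 -0.0026 0 0 0 2; 0.76 0.0020 -0.0025 0 0 0 2; 0.76 0.0021 -0.0025 0 0 0 2; 0.76 0.0021 -0.0024 0 0 0 2; 0.76 0.0022 -0.0023 0 0 0 2; 
234.9 0.76 0.0023 -0.0022 0 0 0 2; 0.76 0.0024 -0.0022 0 0 0 2; 0.76 0.0025 -0.0021 0 0 0 2; 0.76 0.0025 -0.0020 0 0 0 2; 0.76 0.0026 -0.0019 0 0 0 2; 
244.9 0.76 0.0027 -0.0018 0 0 0 2; 0.76 0.0027 -0.0017 0 0 0 2; 0.76 0.0028 -0.0016 0 0 0 2; 0.76 0.0028 -0.0015 0 0 0 2; 0.76 0.0029 -0.0014 0 0 0 2; 
254.9 0.76 0.0029 -0.0013 0 0 0 2; 0.76 0.0030 -0.0012 0 0 0 2; 0.76 0.0030 -0.0011 0 0 0 2; 0.76 0.0031 -0.0010 0 0 0 2; 0.76 0.0031 -0.0009 0 0 0 2;
```

send_rows(motion="0.76 0.0024 -0.0026 0 0 0 2; 0.76 0.0020 -0.0025 0 0 0 2; 0.76 0.0021 -0.0025 0 0 0 2; 0.76 0.0021 -0.0024 0 0 0 2; 0.76 0.0022 -0.0023 0 0 0 2")

```text
clock: 15.12
position: [0.5042, 0.1071, 0.1508]
ee_rot: [-1.199, 2.904, -0.003]
force: [-4.0, 0.4, -0.5]
width: 0.238
gripper_force: 1.7
```

send_rows(motion="0.76 0.0023 -0.0022 0 0 0 2; 0.76 0.0024 -0.0022 0 0 0 2; 0.76 0.0025 -0.0021 0 0 0 2; 0.76 0.0025 -0.0020 0 0 0 2; 0.76 0.0026 -0.0019 0 0 0 2")

```text
clock: 15.75
position: [0.5136, 0.0997, 0.1507]
ee_rot: [1.451, -2.784, -0.004]
force: [-7.9, 2.1, 2.6]
width: 0.242
gripper_force: 2.6
```

send_rows(motion="0.76 0.0013 -0.0009 0 0 0 1; 0.76 0.0013 -0.0009 0 0 0 1; 0.76 0.0013 -0.0009 0 0 0 1")

```text
clock: 16.12
position: [0.5215, 0.0941, 0.1512]
ee_rot: [-1.517, 2.748, -0.004]
force: [-3.0, 0.1, -1.9]
width: 0.241
gripper_force: 1.4
```

```bash
python3 -c "
from h import *
st()"
```

```text
t 16.125 pos [0.5215 0.0941 0.1512] toolx -122.2 z [ 0.004 -0.001 -1.   ] tip r 0.0914 ang 238.82 q [ 0.27  0.57 -0.76  1.92  0.52  0.86  1.81] F [-3.   0.1 -1.9] w 0.241
```

send_rows(motion="0.76 0.0014 -0.0009 0 0 0 1; 0.76 0.0014 -0.0009 0 0 0 1; 0.76 0 0 0 0 0 0")

```text
clock: 16.5
position: [0.5238, 0.0926, 0.1512]
ee_rot: [-1.564, 2.722, -0.003]
force: [-1.0, 1.7, 0.6]
width: 0.242
gripper_force: 0.5
```

```bash
python3 - <<'E'
from h import *
st()
im,d=arm.get_image('top'); cv2.imwrite('pics/top1.png',cv2.resize(im[130:260,200:340],None,fx=4,fy=4)); P=cloud('top',d)
msk=((P[...,2]>.095)&(P[...,2]<.118)); msk[:135]=0;msk[235:]=0;msk[:,:220]=0;msk[:,312:]=0
n,l,s,ce=cv2.connectedComponentsWithStats(msk.astype(np.uint8))
for i in range(1,n):
    if s[i,4]>10:
        p=P[l==i].mean(0); v=p[:2]-C; print(ce[i].round(1),s[i,4],p.round(4),np.hypot(*v).round(4),np.degrees(np.arctan2(v[1],v[0])).round(2))
E
```

```text
t 16.5 pos [0.5238 0.0926 0.1512] toolx -120.3 z [ 0.003 -0.001 -1.   ] tip r 0.0916 ang 240.58 q [ 0.28  0.57 -0.77  1.91  0.52  0.86  1.85] F [-1.   1.7  0.6] w 0.242
[264.2 150.5] 32 [0.6583 0.1698 0.108 ] 0.0893 -1.57
[239.9 168.8] 187 [0.6064 0.2336 0.1051] 0.0718 58.61
[232.  199.2] 33 [0.523  0.2496 0.1082] 0.09 120.73
```

View pics/top1.png

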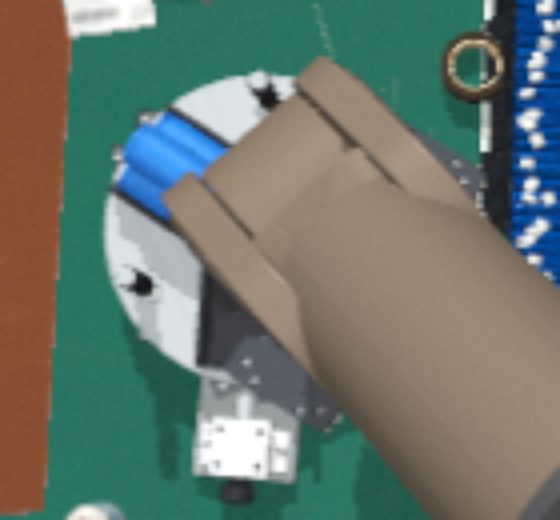

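send_rows(motion="0.76 -0.0014 0.0008 0 0 0 -1; 0.76 -0.0014 0.0008 0 0 0 -1; 0.76 -0.0014 0.0008 0 0 0 -1; 0.76 -0.0014 0.0009 0 0 0 -1; 0.76 0 0 0 0 0 0")

```text
clock: 17.18
position: [0.5178, 0.0957, 0.1511]
ee_rot: [-1.467, 2.776, -0.004]
force: [1.9, -0.4, -0.6]
width: 0.244
gripper_force: 0.7
```

send_rows(motion="0.76 -0.0007 0.0004 0 0 0 -0.5; 0.76 -0.0007 0.0004 0 0 0 -0.5; 0.76 0 0 0 0 0 0")

```text
clock: 17.55
position: [0.5164, 0.0967, 0.1511]
ee_rot: [-1.443, 2.789, -0.003]
force: [1.3, -1.4, -0.5]
width: 0.24
gripper_force: 1.2
```

```bash
python3 -c "
from h import *
st()"
```

```text
t 17.55 pos [0.5164 0.0967 0.1511] toolx -125.3 z [ 0.002 -0.001 -1.   ] tip r 0.0921 ang 235.27 q [ 0.26  0.56 -0.75  1.93  0.51  0.85  1.76] F [ 1.3 -1.4 -0.5] w 0.24
```

Contact has begun; I'll press in small steps.

send_rows(motion="0.76 -0.0006 0.0004 0 0 0 0; 0.76 -0.0006 0.0004 0 0 0 0; 0.76 0 0 0 0 0 0")

```text
clock: 17.92
position: [0.5157, 0.0971, 0.1511]
ee_rot: [-1.443, 2.789, -0.004]
force: [4.7, -3.0, -1.7]
width: 0.238
gripper_force: 2.7
```

send_rows(motion="0.76 -0.0004 0.0003 0 0 0 0; 0.76 0 0 0 0 0 0; 0.76 0 0 0 0 0 0")

```text
clock: 18.3
position: [0.5156, 0.0971, 0.1511]
ee_rot: [-1.442, 2.789, -0.005]
force: [6.4, -2.9, -1.3]
width: 0.235
gripper_force: 3.4
```

send_rows(motion="0.76 -0.0005 0.0003 0 0 0 0; 0.76 -0.0004 0.0003 0 0 0 0; 0.76 0 0 0 0 0 0; 0.76 0 0 0 0 0 0")

```text
clock: 18.8
position: [0.5154, 0.0972, 0.1511]
ee_rot: [-1.441, 2.789, -0.006]
force: [8.5, -4.8, -4.3]
width: 0.237
gripper_force: 4.9
```

```bash
python3 -c "
from h import *
st()"
```

```text
t 18.8 pos [0.5154 0.0972 0.1511] toolx -125.4 z [ 0.004 -0.002 -1.   ] tip r 0.0922 ang 234.64 q [ 0.25  0.56 -0.75  1.93  0.51  0.84  1.76] F [ 8.5 -4.8 -4.3] w 0.237
```

send_rows(motion="0.76 -0.0005 0.0003 0 0 0 0; 0.76 -0.0004 0.0003 0 0 0 0; 0.76 0 0 0 0 0 0; 0.76 0 0 0 0 0 0")

```text
clock: 19.3
position: [0.5152, 0.0973, 0.1511]
ee_rot: [-1.439, 2.788, -0.007]
force: [11.6, -5.9, -6.0]
width: 0.242
gripper_force: 6.5
```

send_rows(motion="0.76 0.0022 -0.0015 0 0 0 0; 0.76 0.0022 -0.0015 0 0 0 0; 0.76 0 0 0 0 0 0; 0.6 0 0 0 0 0 0; 0.5 0 0 0 0 0 0")

```text
clock: 19.92
position: [0.5171, 0.0961, 0.151]
ee_rot: [-1.444, 2.789, -0.003]
force: [-0.3, -1.0, 0.2]
width: 0.412
gripper_force: 0.0
```

send_rows(motion="0.5 0 0 0.02 0 0 0; 0.5 0 0 0.05 0 0 0; 0.5 -0.02 0 0.06 0 0 0; 0.5 -0.06 0 0.01 0 0 0; 0.5 -0.06 0 0 0 0 0")

```text
clock: 20.55
position: [0.3764, 0.0966, 0.291]
ee_rot: [-1.443, 2.787, -0.004]
force: [-1.1, -0.7, 1.7]
width: 0.502
gripper_force: 0.0
```

```bash
python3 - <<'E'
from h import *
st()
im,d=arm.get_image('scene'); cv2.imwrite('pics/sc2.png',im[150:380,180:420].repeat(3,0).repeat(3,1)[:600,:720])
im,d=arm.get_image('top'); P=cloud('top',d); cv2.imwrite('pics/top2.png',cv2.resize(im[130:280,200:340],None,fx=4,fy=4))
msk=((P[...,2]>.095)&(P[...,2]<.118)); msk[:135]=0;msk[235:]=0;msk[:,:220]=0;msk[:,312:]=0
n,l,s,ce=cv2.connectedComponentsWithStats(msk.astype(np.uint8))
for i in range(1,n):
    if s[i,4]>10:
        p=P[l==i].mean(0); v=p[:2]-C; print(ce[i].round(1),s[i,4],p.round(4),np.hypot(*v).round(4),np.degrees(np.arctan2(v[1],v[0])).round(2))
E
```

```text
t 20.55 pos [0.3764 0.0966 0.291 ] toolx -125.3 z [ 0.004 -0.001 -1.   ] tip r 0.2067 ang 201.49 q [ 0.51  0.15 -0.97  2.05  0.15  1.01  1.99] F [-1.1 -0.7  1.7] w 0.502
[265.3 150.5] 28 [0.6583 0.1667 0.1085] 0.0894 -3.58
[244.  171.1] 284 [0.6006 0.2222 0.1049] 0.0591 57.69
[282.5 174.6] 295 [0.5943 0.1177 0.1052] 0.0602 -65.13
[231.6 198.3] 29 [0.5254 0.2508 0.1088] 0.0898 119.05
[289.6 203.4] 30 [0.5166 0.0952 0.1096] 0.0932 -124.2
```

View pics/top2.png

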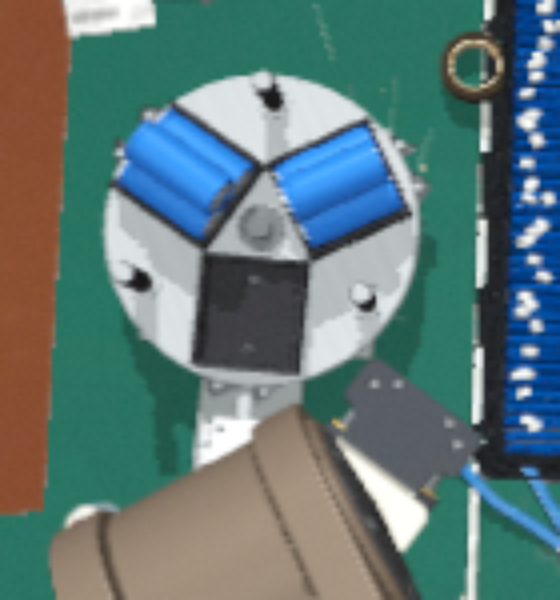

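The posts are back at their starting positions to within about 0.5 mm, so the dial is one station on. Both three-cell stacks are whole, at crop (190,175) and (340,190), and the tape and the bottle have not moved.

```bash
python3 -c "
from h import *
print(arm.sign_off())"
```

```text
the job is handed in; nothing more can be done
None
```

I laid the cell into the groove, turned the dial one station anticlockwise, pressed it back solid against the bolt with about 13 N, and handed the job in at about 21 s; the last view showed both stacks whole and the bottle and tape in place, though the hand-in gave no verdict.

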